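# Release the left-hand press, draw out the carrier and load the sample jars

## Task

The carrier plate is kept clamped at the bottom of the screw press, under two slide boxes. The press has a left-hand thread: turn its bar knob clockwise, seen from above, to loosen it (the usual way only crushes the boxes, so do not), then slide the carrier right out from under the boxes by its lug without lifting or toppling them. Stand every sample jar on the bench upright on the carrier, screw the press down again (anticlockwise, until it stops) so that the two boxes stay stacked neatly under it, and leave the tape roll and the torch where they are.

Things in the scene. Friction and masses are not known exactly. Their poses are not given: they have to be found in the camera images.
- press_mid (a point): Dark steel screw press, fixed to the bench (148 wide in y, 130 deep in x, beam top 134 above the bench). Point on the bench under its screw axis; -x is its open front, z up. Columns at y = +-67 (14 thick, x -18..18) carry the beam; two front stops (x -55..-47, 66 high) at y = +-42 to +-78 hold back the boxes while the carrier (76 wide) passes between them.
- press_knob (a joint): Knob angle, -1.65 (stop) to 1.95 rad; grows turned CLOCKWISE from above, which loosens: 1 rad raises spindle, knob and pad 6 mm. Starts clamped at -0.2 to 0.2 (anticlockwise only squeezes harder); the sprung pad (3 N/mm) leaves the boxes at 0.5, is clear from 1.0. With the carrier out it meets them at -0.8, is firm below -1.1. Friction 0.15 N m; stays put.
- knob_grip (a point): Centre of the black bar knob on top of the spindle: bar 76 long (x), 14 wide (y, grip across it), 26 high; turns and rises with the screw. Beneath the bar only a stem 13 thick, 24 between bar and beam at the end stop, 34 at the start.
- carrier_mid (a point): Aluminium carrier plate 250 (x) x 76 (y) x 8, loose, 0.3 kg, flat on the bench with its rear 90 mm under the boxes. Point at the plate's centre, 4 above its underside; -x is the front end, with the lug, y across. Out of the boxes when this point lies at x < -0.173 in press_mid's frame (about 95 mm of travel). Four dark spots on top, only a suggestion, at x = 100, 47, -6, -59, y = 0.
- carrier_lug (a point): Centre of the upright part to grip on the black pull lug at the carrier's front end: block 28 (x) x 12 (y, grip across it), its top 44 above the bench; point at x = -107 of the carrier, 30 above the bench. Axes as the carrier's.
- box_lower_mid (a point): Centre of the lower slide box, 88 (x) x 102 (y) x 34, 0.12 kg, lying on the carrier, sides along the press's axes, z up.
- box_upper_mid (a point): Centre of the upper slide box, same size, lying on the lower one under the press pad.
- jar_a_mid (a point): Squat round sample jar, white with a black lid that stays on, upright, at most 46 across x 34 high; point at its centre, half-way up, z up. May be absent.
- jar_b_mid (a point): Squat round sample jar, white with a black lid that stays on, upright, at most 44 across x 30 high; point at its centre, half-way up, z up. May be absent.
- jar_c_mid (a point): Squat round sample jar, white with a black lid that stays on, upright, at most 50 across x 36 high; point at its centre, half-way up, z up. May be absent.
- jar_d_mid (a point): Squat round sample jar, white with a black lid that stays on, upright, at most 46 across x 34 high; point at its centre, half-way up, z up. May be absent.
- tape_1: Bystander, leave alone: roll of tan tape lying flat (103 across, 25 high); origin at the centre of its underside.
- torch: Bystander, leave alone: small chrome torch lying down (81 long in y, 31 across); origin at the centre of its underside.
Mind the look-alikes: they are no part of the job. What is shaped like the part that bears jar_a_mid but green is not meant. There is more than one size of the part that bears box_upper_mid; the job needs the smaller.

How it is judged:
On the way, in this order (a step that is already met when the one before it is completed fails the run):
1. the press is loosened (knob above 1.0 rad) while the carrier is still under the boxes (value of joint press_knob above 1 rad and x of carrier_mid in the frame of press_mid above -0.11 m), for 0.2 s.
2. the carrier is drawn right out from under the boxes (x of carrier_mid in the frame of press_mid below -0.173 m), for 0.2 s.
At the end, for the whole second after the job is handed in: Carrier flat on the bench, out of the press; all sample jars present upright on it (centres within 34 mm of its middle line); both boxes flat, stacked, within 15 mm of the press axis; knob below -1.1 rad and pad pressing the boxes with over 3 N; all at rest and released (x of carrier_mid in the frame of press_mid below -0.173 m and height (world z) of carrier_mid below 0.009 m and angle between carrier_mid's own z axis and vertical below 0.05 rad and x of jar_a_mid in the frame of carrier_mid between -0.12 and 0.12 m and y of jar_a_mid in the frame of carrier_mid between -0.034 and 0.034 m and z of jar_a_mid in the frame of carrier_mid between 0.017 and 0.025 m and angle between each of jar_a_mid, jar_b_mid, jar_c_mid, jar_d_mid's own z axis and vertical below 0.1 rad and x of jar_b_mid in the frame of carrier_mid between -0.12 and 0.12 m and y of jar_b_mid in the frame of carrier_mid between -0.034 and 0.034 m and z of jar_b_mid in the frame of carrier_mid between 0.015 and 0.023 m and x of jar_c_mid in the frame of carrier_mid between -0.12 and 0.12 m and y of jar_c_mid in the frame of carrier_mid between -0.034 and 0.034 m and z of jar_c_mid in the frame of carrier_mid between 0.018 and 0.026 m and x of jar_d_mid in the frame of carrier_mid between -0.12 and 0.12 m and y of jar_d_mid in the frame of carrier_mid between -0.034 and 0.034 m and z of jar_d_mid in the frame of carrier_mid between 0.017 and 0.025 m and x of box_lower_mid in the frame of press_mid between -0.015 and 0.02 m and y of box_lower_mid in the frame of press_mid between -0.015 and 0.015 m and height (world z) of box_lower_mid between 0.013 and 0.021 m and angle between each of box_lower_mid, box_upper_mid's own z axis and vertical below 0.06 rad and angle between the x axis of each of box_lower_mid, box_upper_mid and the x axis of press_mid, either way round below 0.2 rad and x of box_upper_mid in the frame of press_mid between -0.015 and 0.02 m and y of box_upper_mid in the frame of press_mid between -0.015 and 0.015 m and height (world z) of box_upper_mid between 0.047 and 0.055 m and value of joint press_knob below -1.1 rad and contact force between press_pad and box_upper above 3 N and linear speed of each of jar_a, jar_b, jar_c, jar_d, carrier below 0.02 m/s); the robot touches nothing.
It fails at once if the press is screwed down hard (knob below -0.5 rad) while the carrier is still under the boxes (value of joint press_knob below -0.5 rad and x of carrier_mid in the frame of press_mid above -0.11 m).
It fails at once if a slide box is toppled (tilted over 0.45 rad) (angle between any of box_lower_mid, box_upper_mid's own z axis and vertical above 0.45 rad).
It fails at once if a slide box is lifted (more than 15 mm) (height (world z) of box_lower_mid above 0.04 m or height (world z) of box_upper_mid above 0.074 m).
It fails at once if the tape roll or the torch is moved more than 30 mm (distance of any of tape_1, torch from where it was at the start of the episode above 0.03 m).
Of jar_a, jar_b, jar_c, jar_d only 2 to 4 are there at a start; the rules pass over those that are not, and their reading is None.
At some moment in a run one of jar_a, jar_b, jar_c, jar_d may be knocked a few centimetres aside while the robot is not near it.
Once in a run the grip may slacken for a moment while it holds something.
It also fails if it takes over 210 s, if anything falls off the work surface, if the arm or the gripper's body presses on something with over 40 N, if the wrist force passes 120 N, or if a joint passes its speed limit or range.

## Robot

A 7-joint arm with a two-finger parallel gripper is mounted at the origin on a cart in front of the work surface, level with it; the furniture and walls round the work are solid. World frame = base frame: x ahead of the robot, y to its left, z up, the work surface at z = 0. Lengths are in m, angles in rad, forces in N, time in s.
With the tool pointing down it reaches from about 0.4 to 0.85 m from the base axis. Payload 10.4 kg.
Tool frame: the origin (TCP) lies between the finger pads; the fingertips stand r.nose_length ahead of it and the grasp point (between the pads) lies 6 mm ahead of it (r.nose_length is the distance from the TCP to the fingertips, in m); z points along the fingers, x is the direction in which the jaws open and shut, and the axes are right-handed (so a half turn about z gives the same grasp; the last joint's range is limited). The gripper opens to 87 mm and grips with 3 to 60 N. Pads are 19 mm wide; open, the fingers measure 117 mm over their backs; the gripper's body (75 mm by 190 mm) begins 51 mm behind the grasp point.
Start: joints at [-0.023, 0.332, -0.065, 1.46, 0.022, 1.35, -0.088], TCP at [0.625, 0, 0.248] pointing down, gripper open.
Joint ranges: [-2.6, 2.6], [-0.5, 2.12], [-1.47, 1.34], [0.16, 2.42], [-1.27, 4.41], [0.06, 2.06], [-2.6, 2.6]. Speed limits (rad/s): [2.22, 2.22, 2.79, 2.79, 3.14, 3.14, 3.14].

## Interface

Orientations are given as a unit quaternion [x, y, z, w].
In Python, from bench import r gives the robot as it stands. The module is installed in compiled form; this text tells all that it offers.
- The arm moves only by the shell command python3 -m creep 'ROWS' [OPENING] [FORCE]. ROWS is JSON, a list of rows, each an object of numbers: "x", "y", "z": the shift along the world's x, y, z in m; "spin": the turn about the world's z in degrees. In form: [{"x": .., "y": .., "z": .., "spin": ..}, ...]. A call has 1 to 12 rows; each row is the pose to reach, as a shift and turn from the pose commanded when the call began; what a row does not reach only later rows make up. A row lasts 1/8 s, in which the tool goes at most 62.5 mm and 10.7 degrees, less where a joint would pass 70% of its speed; a pose out of reach is approached as far as the arm can. A call with a gripper value outside its range is refused whole. OPENING is the finger opening in m, from 0 to 0.087, set as the call begins (- or left out, the last holds). The fingers move at their own pace and stop on an object; FORCE is the grip in N (left out, the last holds). Time passes only in rows, so rows that repeat a pose let the fingers close. It gives the time, the measured TCP pose, the force and the opening at its end, in the units of the state.
- r.read_state(): the state, without advancing time (a new reading comes with each control period).
- r.camera(name): name is "scene" or "side" or "wrist"; returns a dict with "pixels" (420x560x3 uint8, blue, green, red), "z_map" (420x560 float32, m along the optical axis (not along the pixel's ray), 0 where there is no reading), "K" (3x3 intrinsics, pixels), "R" (3x3) and "t" (3): a world point X has camera coordinates R X + t. Camera axes: x right, y down, z forward; pixel columns grow to the right and rows downward; lengths in m; the calibration is good to about 2 mm. The wrist camera is an equidistant fisheye: a pixel r from the principal point sees the ray r / f radians off the axis. A picture is of the moment at which its call begins.
- r.close_job(): hands the job in, once; it reports no verdict.
The state is a dict: "time": time; "joint_positions": joint angles; "joint_vel": joint speeds; "joint_torque": joint torques, N m; "ee_pos": TCP position; "eef_rot": TCP orientation; "ft_force": force on the tool from outside, world axes, zero at the start; "torque": the same for the moment, N m; "width": finger opening in m.
Only numpy, scipy, OpenCV 4.12 (cv2) and the standard library are available. Lean on these libraries where they do the work, as an engineer would, in place of code of your own. Each camera call takes 0.05 s, during which the arm holds its last target. There are 200 camera calls.

## Working session

There is one attempt and no reset: what is moved stays moved. The work goes in short steps, Python scripts to look and compute and a shell command to move; the robot and the scene stay as the last step left them, time stands still between calls to the robot, and variables do not carry over. Pictures are saved under pics/ and viewed, about 12 in all and at most 16, crops included, and the job is handed in when it is done.

```bash
mkdir -p pics; cat > h.py <<'E'
import numpy as np, cv2
from bench import r
def snap(n,f):
    c=r.camera(n); cv2.imwrite('pics/%s.png'%f,c['pixels']); np.savez('pics/%s.npz'%f,**{k:np.asarray(v) for k,v in c.items() if k in('pixels','z_map','K','R','t')}); return c
def cloud(c):
    z=c['z_map']; K=c['K']; v,u=np.indices(z.shape)
    P=np.stack([(u-K[0,2])/K[0,0]*z,(v-K[1,2])/K[1,1]*z,z],-1)
    W=(P-c['t'])@c['R']; W[z==0]=np.nan; return W
E
python3 - <<'E'
from h import *
a=snap('scene','s1');b=snap('side','d1')
for c in(a,b): print(c['K'].tolist(),(-c['R'].T@c['t']).round(3),c['R'][2].round(2))
s=r.read_state(); print(s['time'],s['ee_pos'],s['eef_rot'],s['width'],r.nose_length)
E
```

```text
[[476.2491771325207, 0.0, 282.3464841070786], [0.0, 476.2491771325207, 204.71618078039376], [0.0, 0.0, 1.0]] [-0.151  0.583  0.66 ] [ 0.68 -0.51 -0.52]
[[428.8696312905248, 0.0, 278.57837299887495], [0.0, 428.8696312905248, 211.57795595513858], [0.0, 0.0, 1.0]] [0.219 0.693 0.688] [ 0.36 -0.68 -0.64]
0.1 [6.24671479e-01 1.85190527e-05 2.46825354e-01] [ 9.99999788e-01  3.30103970e-05 -6.50109336e-04  2.31227126e-05] 0.0869378940789289 0.025
```

View pics/s1.png

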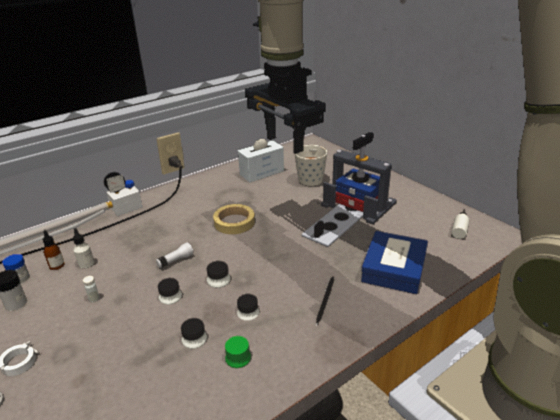

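View pics/d1.png

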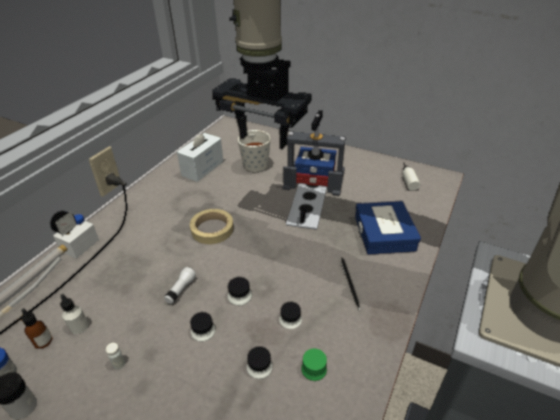

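Scene picture: four black-lidded jars at (169,290), (217,273), (247,307) and (193,333). The look-alikes are the green jar at (237,350) and the large blue box at (395,262). The press is at (360,180) with its knob at (362,141), the carrier at (333,222), the lug at (319,230), the tape at (234,219) and the torch at (175,256). The side picture agrees: jars at (202,325), (239,290), (290,315), (259,361).

```bash
cat >> h.py <<'E'
def load(f): return dict(np.load('pics/%s.npz'%f))
def lids(c):
    W=cloud(c); z=W[...,2]; px=c['pixels'].max(-1)
    m=((z>.024)&(z<.042)&(px<70)&(W[...,0]<.75)).astype('u1')
    n,l,s,ce=cv2.connectedComponentsWithStats(m)
    for i in range(1,n):
        if s[i,4]>60:
            Q=W[l==i]; zt=np.percentile(Q[:,2],90); T=Q[Q[:,2]>zt-.006]
            lo,hi=np.percentile(T[:,:2],1,axis=0),np.percentile(T[:,:2],99,axis=0)
            print(ce[i].round(),((lo+hi)/2).round(4),'size',(hi-lo).round(3),'top',zt.round(4),s[i,4])
E
python3 - <<'E'
from h import *
for f in('s1','d1'):
    c=load(f); print(f); lids(c); W=cloud(c)
    for n,(u,v) in (dict(knob=(362,141),lug=(319,229),carr=(345,215),green=(237,345),tape=(219,219),beam=(360,162),torch=(175,256)) if f=='s1' else dict(knob=(318,118),lug=(306,213),carr=(312,200),green=(314,358),beam=(318,140))).items(): print(n,W[v,u].round(4))
    x,y,w,h=(290,120,120,130) if f=='s1' else (255,100,110,140)
    cv2.imwrite('pics/c_%s.png'%f,cv2.resize(c['pixels'][y:y+h,x:x+w],None,fx=4,fy=4,interpolation=3))
a=cv2.imread('pics/c_s1.png');b=cv2.imread('pics/c_d1.png');H=560
b=cv2.resize(b,None,fx=520/560,fy=520/560)
cv2.imwrite('pics/c1.png',cv2.resize(np.hstack([a,b]),(800,int(800*520/(a.shape[1]+b.shape[1])))))
E
```

```text
s1
[329. 195.] [ 0.6296 -0.1473] size [0.03  0.013] top 0.039 68
[369. 209.] [ 0.5161 -0.1789] size [0.033 0.016] top 0.0397 91
[319. 228.] [ 0.5365 -0.0299] size [0.009 0.025] top 0.0407 70
[217. 269.] [0.5558 0.2332] size [0.041 0.04 ] top 0.0365 288
[391. 277.] [ 0.3149 -0.0252] size [0.096 0.06 ] top 0.0378 280
[168. 286.] [0.5732 0.3365] size [0.038 0.036] top 0.0345 263
[247. 302.] [0.4396 0.2371] size [0.037 0.036] top 0.0308 244
[192. 328.] [0.4425 0.3525] size [0.038 0.037] top 0.0345 360
[493. 396.] [0.033  0.0575] size [0.056 0.034] top 0.0398 249
knob [ 0.5803 -0.2025  0.1857]
lug [ 0.5322 -0.0267  0.031 ]
carr [ 0.5621 -0.1397  0.0084]
green [0.3552 0.3128 0.0337]
tape [0.7282 0.1263 0.0233]
beam [ 0.5752 -0.1951  0.1337]
torch [0.6668 0.2761 0.0194]
d1
[290. 178.] [ 0.6346 -0.1527] size [0.033 0.027] top 0.0395 73
[334. 183.] [ 0.5178 -0.1784] size [0.032 0.011] top 0.0408 79
[389. 243.] [ 0.3315 -0.0245] size [0.12  0.057] top 0.0386 241
[238. 287.] [0.5578 0.2332] size [0.039 0.041] top 0.0373 349
[525. 312.] [0.0484 0.0341] size [0.052 0.07 ] top 0.0405 299
[290. 311.] [0.4409 0.2365] size [0.035 0.035] top 0.0313 282
[201. 322.] [0.5755 0.3365] size [0.037 0.037] top 0.0354 361
[259. 358.] [0.4447 0.352 ] size [0.038 0.037] top 0.0355 439
knob [ 0.5833 -0.2052  0.1923]
lug [ 0.5439 -0.0597  0.01  ]
carr [ 0.5531 -0.1171  0.0075]
green [0.3597 0.3111 0.034 ]
beam [ 0.5793 -0.2025  0.1328]
```

View pics/c1.png

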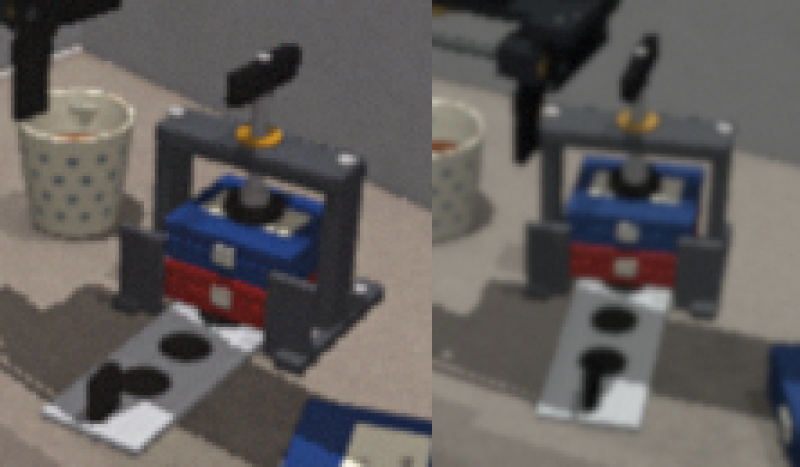

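The crop confirms the small blue box over the red one in the press. The press front faces the jars (about world +y), the carrier spots show, and the lug and bar knob are plain. Now I fit the axes.

```bash
python3 - <<'E'
from h import *
A=[];
for f in('s1','d1'):
    c=load(f); W=cloud(c); px=c['pixels'].astype(int)
    near=(np.hypot(W[...,0]-.58,W[...,1]+.205)<.11)
    for n,m in dict(beam=near&(abs(W[...,2]-.133)<.005), knob=near&(W[...,2]>.155)&(W[...,2]<.215), knobtop=near&(W[...,2]>.186)&(W[...,2]<.205),
       box=near&(abs(W[...,2]-.076)<.005)&(px[...,0]>px[...,2]+15),
       carr=(abs(W[...,2]-.008)<.0035)&(np.hypot(W[...,0]-.555,W[...,1]+.08)<.11)&(px.min(-1)>95)&(px[...,2]<px[...,0]+14),
       lug=(W[...,2]>.02)&(W[...,2]<.06)&(np.hypot(W[...,0]-.54,W[...,1]+.03)<.04)).items():
        n_,l,s,_=cv2.connectedComponentsWithStats(m.astype('u1')); 
        if n_<2: print(f,n,'none'); continue
        Q=W[l==1+s[1:,4].argmax()]
        (cx,cy),(w,h),a=cv2.minAreaRect(Q[:,:2].astype('f4')*1000)
        e=np.linalg.eigh(np.cov(Q[:,:2].T))[1][:,1]
        print(f,n,len(Q),'c',round(cx,1),round(cy,1),'wh',round(w),round(h),'rect',round(a,1),'pca',round(np.degrees(np.arctan2(e[1],e[0]))%180,1),'z',np.percentile(Q[:,2],[2,50,98]).round(4))
E
```

```text
s1 beam 482 c 587.3 -212.6 wh 147 44 rect 14.1 pca 15.6 z [0.1283 0.1329 0.1376]
s1 knob 252 c 586.3 -212.0 wh 16 78 rect 10.6 pca 97.9 z [0.1582 0.1841 0.1947]
s1 knobtop 110 c 586.8 -211.4 wh 14 77 rect 10.6 pca 98.8 z [0.1864 0.192  0.1949]
s1 box 398 c 585.8 -214.7 wh 103 91 rect 13.3 pca 10.5 z [0.0713 0.0751 0.0776]
s1 carr 759 c 556.3 -95.1 wh 77 171 rect 14.7 pca 107.3 z [0.0048 0.0071 0.0097]
s1 lug 102 c 537.7 -30.6 wh 13 29 rect 13.6 pca 95.7 z [0.0208 0.0352 0.0439]
d1 beam 490 c 590.3 -214.0 wh 148 45 rect 15.2 pca 15.3 z [0.1283 0.1336 0.1376]
d1 knob 161 c 588.7 -211.1 wh 14 73 rect 9.0 pca 97.1 z [0.159  0.1893 0.1958]
d1 knobtop 96 c 588.9 -211.3 wh 13 72 rect 9.0 pca 98.2 z [0.1862 0.193  0.1961]
d1 box 445 c 588.2 -214.8 wh 100 88 rect 15.3 pca 26.2 z [0.0721 0.0757 0.0785]
d1 carr 899 c 558.2 -96.0 wh 76 173 rect 15.1 pca 105.0 z [0.0052 0.0079 0.0106]
d1 lug 76 c 540.9 -31.4 wh 12 28 rect 14.5 pca 103.4 z [0.0214 0.0401 0.0455]
```

```bash
python3 -m creep '[{"x":-0.009,"y":-0.053,"spin":5},{"x":-0.019,"y":-0.106,"spin":10},{"x":-0.028,"y":-0.159,"spin":10},{"x":-0.037,"y":-0.2115,"spin":10},{"x":-0.037,"y":-0.2115,"spin":10},{"x":-0.037,"y":-0.2115,"z":-0.03,"spin":10},{"x":-0.037,"y":-0.2115,"z":-0.06,"spin":10},{"x":-0.037,"y":-0.2115,"z":-0.06,"spin":10}]' 0.05
python3 - <<'E'
from h import *
snap('wrist','w1'); s=r.read_state(); print(s['ee_pos'],s['ft_force'],s['width'],s['joint_positions'])
E
```

```text
[6.24760055e-01 1.72580487e-05 2.46980888e-01] [-0.55795312 -0.09091622 -0.82576953] 0.08721901744932249 [-0.0226343   0.33269319 -0.06470206  1.46069969  0.02162474  1.34988352
 -0.08848683]invalid input at $[0]: expected keys x, y, z, spin
```

View pics/w1.png

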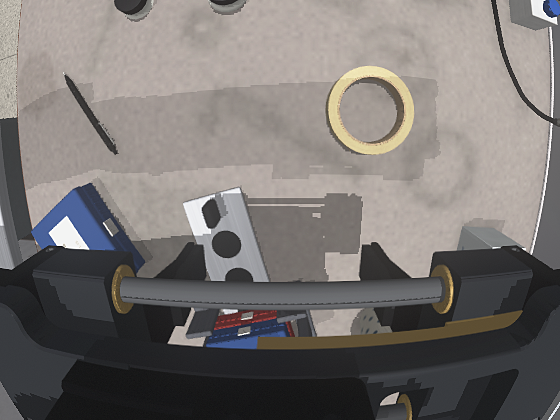

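The call was refused because every row needs all four keys, so nothing has moved. The wrist view shows the carrier at (225,240), the tape at (370,110) and the fingers at (190,260) and (375,260). I'll repeat the move with full rows.

```bash
python3 -m creep '[{"x":-0.009,"y":-0.053,"z":0,"spin":5},{"x":-0.019,"y":-0.106,"z":0,"spin":10},{"x":-0.028,"y":-0.159,"z":0,"spin":10},{"x":-0.037,"y":-0.2115,"z":0,"spin":10},{"x":-0.037,"y":-0.2115,"z":0,"spin":10},{"x":-0.037,"y":-0.2115,"z":-0.03,"spin":10},{"x":-0.037,"y":-0.2115,"z":-0.06,"spin":10},{"x":-0.037,"y":-0.2115,"z":-0.06,"spin":10},{"x":-0.037,"y":-0.2115,"z":-0.06,"spin":10}]' 0.05
python3 - <<'E'
from h import *
s=r.read_state(); print(s['ee_pos'],s['ft_force'],s['width'],s['joint_positions'])
c=snap('scene','s2'); cv2.imwrite('pics/c2.png',cv2.resize(c['pixels'][70:230,280:440],None,fx=3,fy=3))
E
```

```text
time: 1.27
ee_pos: [0.5886, -0.2112, 0.1888]
eef_rot: [0.996, 0.087, 0.001, 0.0]
ft_force: [0.5, -0.6, 1.0]
width: 0.0499
[ 0.58859676 -0.21117239  0.18875364] [ 0.45339442 -0.6093526   1.01928736] 0.04990994822323891 [ 0.25855079  0.36586499  0.01647037  1.54108948 -0.00643381  1.23351818
  0.45110664]
```

View pics/c2.png

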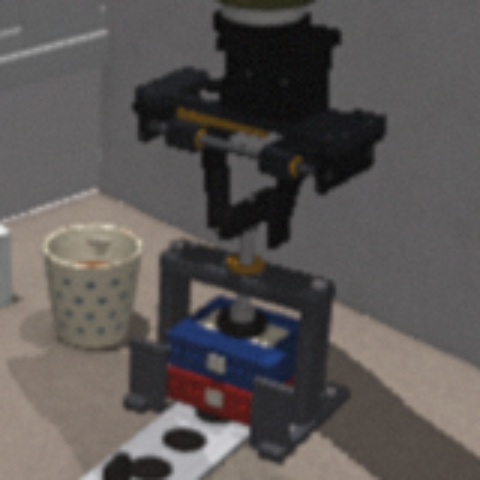

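The fingers straddle the bar (bar at (245,215) in the crop). Now I grip it and turn clockwise.

```bash
python3 -m creep '[{"x":0,"y":0,"z":0,"spin":0},{"x":0,"y":0,"z":0,"spin":0},{"x":0,"y":0,"z":0,"spin":0},{"x":0,"y":0,"z":0,"spin":0},{"x":0,"y":0,"z":0,"spin":0}]' 0 40
python3 -m creep '[{"x":0,"y":0,"z":0.001,"spin":-8},{"x":0,"y":0,"z":0.002,"spin":-16},{"x":0,"y":0,"z":0.003,"spin":-24},{"x":0,"y":0,"z":0.003,"spin":-32},{"x":0,"y":0,"z":0.004,"spin":-40},{"x":0,"y":0,"z":0.005,"spin":-48},{"x":0,"y":0,"z":0.006,"spin":-56},{"x":0,"y":0,"z":0.007,"spin":-64},{"x":0,"y":0,"z":0.008,"spin":-72},{"x":0,"y":0,"z":0.008,"spin":-80},{"x":0,"y":0,"z":0.009,"spin":-85},{"x":0,"y":0,"z":0.009,"spin":-85}]'
```

```text
time: 1.95
ee_pos: [0.5894, -0.2112, 0.1877]
eef_rot: [0.996, 0.087, 0.002, 0.0]
ft_force: [7.1, 0.1, -3.0]
width: 0.0136
time: 3.45
ee_pos: [0.5916, -0.2127, 0.1968]
eef_rot: [0.793, -0.609, 0.004, -0.001]
ft_force: [23.0, -8.5, -12.9]
width: 0.014
```

```bash
python3 -m creep '[{"x":0,"y":0,"z":0,"spin":0},{"x":0,"y":0,"z":0,"spin":0},{"x":0,"y":0,"z":0.04,"spin":0},{"x":0,"y":0,"z":0.05,"spin":10},{"x":-0.012,"y":0.045,"z":0.05,"spin":20},{"x":-0.024,"y":0.09,"z":0.05,"spin":30},{"x":-0.036,"y":0.135,"z":0.05,"spin":40},{"x":-0.0485,"y":0.1805,"z":0.04,"spin":50},{"x":-0.0485,"y":0.1805,"z":0.02,"spin":60},{"x":-0.0485,"y":0.1805,"z":-0.02,"spin":70},{"x":-0.0485,"y":0.1805,"z":-0.05,"spin":80},{"x":-0.0485,"y":0.1805,"z":-0.08,"spin":89.5}]' 0.05
python3 - <<'E'
from h import *
s=r.read_state(); print(s['time'],s['ee_pos'],s['eef_rot'],s['ft_force'],s['width'])
f='s3'
c=snap('scene',f); W=cloud(c)
for n,m in dict(knob=(np.hypot(W[...,0]-.588,W[...,1]+.212)<.06)&(W[...,2]>.195)&(W[...,2]<.215),lug=(W[...,2]>.02)&(W[...,2]<.05)&(np.hypot(W[...,0]-.54,W[...,1]+.03)<.03)).items():
    Q=W[m]; print(n,len(Q), cv2.minAreaRect(Q[:,:2].astype('f4')*1000) if len(Q) else '', np.percentile(Q[:,2],98) if len(Q) else '')
E
```

```text
time: 4.95
ee_pos: [0.5391, -0.0309, 0.1156]
eef_rot: [0.992, 0.129, -0.0, -0.0]
ft_force: [-0.1, 0.6, 0.2]
width: 0.05
4.95 [ 0.53914147 -0.03087295  0.11563099] [ 9.91640537e-01  1.29031083e-01 -1.34185922e-04 -8.50783615e-05] [-0.06996178  0.58775354  0.16876802] 0.05002759120963522
knob 131 ((587.82275390625, -210.0224609375), (76.73553466796875, 19.84253692626953), 9.002224922180176) 0.20384397474409546
lug 110 ((538.795654296875, -30.88102912902832), (13.65615463256836, 29.626834869384766), 11.628666877746582) 0.044328305082330516
```

```bash
python3 -m creep '[{"x":0,"y":0,"z":-0.04,"spin":0},{"x":0,"y":0,"z":-0.075,"spin":0},{"x":0,"y":0,"z":-0.075,"spin":0}]' 0.05
python3 -m creep '[{"x":0,"y":0,"z":0,"spin":0},{"x":0,"y":0,"z":0,"spin":0},{"x":0,"y":0,"z":0,"spin":0},{"x":0,"y":0,"z":0,"spin":0},{"x":0,"y":0,"z":0,"spin":0}]' 0 30
```

```text
time: 5.38
ee_pos: [0.5377, -0.0309, 0.0401]
eef_rot: [0.992, 0.125, -0.002, -0.0]
ft_force: [-1.2, 0.5, 1.0]
width: 0.0499
time: 6.0
ee_pos: [0.5399, -0.0309, 0.0419]
eef_rot: [0.992, 0.126, 0.0, 0.0]
ft_force: [0.6, 0.7, 3.1]
width: 0.0118
```

```bash
python3 -m creep '[{"x":-0.0025,"y":0.01,"z":0,"spin":0},{"x":-0.005,"y":0.02,"z":0,"spin":0},{"x":-0.008,"y":0.03,"z":0,"spin":0},{"x":-0.01,"y":0.04,"z":0,"spin":0},{"x":-0.013,"y":0.05,"z":0,"spin":0},{"x":-0.0155,"y":0.06,"z":0,"spin":0},{"x":-0.018,"y":0.07,"z":0,"spin":0},{"x":-0.0205,"y":0.08,"z":0,"spin":0},{"x":-0.023,"y":0.09,"z":0,"spin":0},{"x":-0.026,"y":0.1,"z":0,"spin":0},{"x":-0.0285,"y":0.11,"z":0,"spin":0},{"x":-0.031,"y":0.12,"z":0,"spin":0}]'
python3 -m creep '[{"x":0,"y":0,"z":0,"spin":0},{"x":0,"y":0,"z":0,"spin":0},{"x":0,"y":0,"z":0,"spin":0}]'
python3 -m creep '[{"x":0,"y":0,"z":0,"spin":0},{"x":0,"y":0,"z":0,"spin":0},{"x":0,"y":0,"z":0,"spin":0},{"x":0,"y":0,"z":0.05,"spin":0},{"x":0,"y":0,"z":0.1,"spin":0}]' 0.05
python3 - <<'E'
from h import *
c=snap('scene','s4'); cv2.imwrite('pics/s4b.png',cv2.resize(c['pixels'][90:390,130:430],None,fx=2,fy=2)); lids(c)
E
```

```text
time: 7.5
ee_pos: [0.5086, 0.0895, 0.0419]
eef_rot: [0.992, 0.126, 0.0, 0.0]
ft_force: [1.0, -3.7, 6.4]
width: 0.0116
time: 7.88
ee_pos: [0.5083, 0.0911, 0.0419]
eef_rot: [0.992, 0.127, 0.0, -0.001]
ft_force: [-1.7, 1.8, 6.1]
width: 0.0116
time: 8.5
ee_pos: [0.5079, 0.089, 0.1423]
eef_rot: [0.992, 0.126, -0.001, -0.0]
ft_force: [1.2, -0.8, 0.0]
width: 0.0478
[344. 197.] [ 0.5843 -0.1655] size [0.076 0.034] top 0.0412 90
[370. 209.] [ 0.5152 -0.1796] size [0.032 0.014] top 0.0399 82
[286. 254.] [0.5029 0.0905] size [0.01  0.026] top 0.041 82
[217. 269.] [0.5553 0.2339] size [0.039 0.04 ] top 0.0365 291
[390. 276.] [ 0.3147 -0.0258] size [0.095 0.062] top 0.0403 363
[168. 286.] [0.5736 0.3369] size [0.039 0.036] top 0.0344 266
[247. 301.] [0.4392 0.2372] size [0.037 0.035] top 0.0305 241
[192. 328.] [0.4421 0.3527] size [0.038 0.037] top 0.0345 353
[492. 394.] [0.0347 0.0579] size [0.051 0.032] top 0.0402 197
```

View pics/s4b.png

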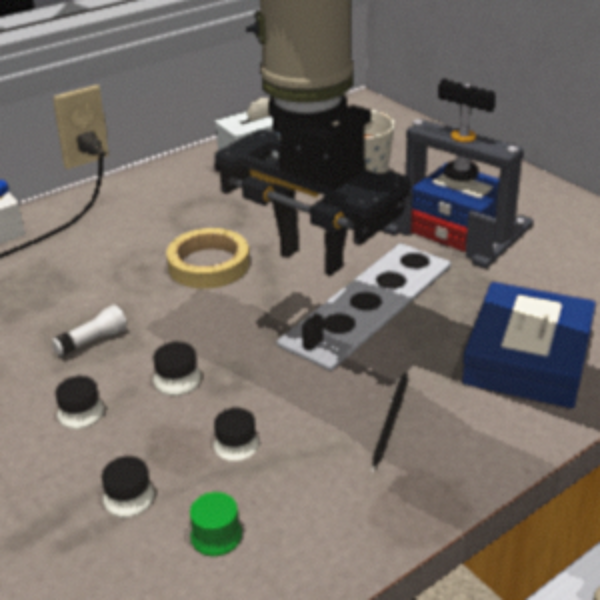

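The carrier is out (lug at crop (315,328), all four spots visible) and the boxes stand stacked in the press. I'll screw the press down now.

```bash
python3 -m creep '[{"x":0,"y":0,"z":0.06,"spin":-10},{"x":0,"y":0,"z":0.11,"spin":-20},{"x":0.013,"y":-0.05,"z":0.115,"spin":-30},{"x":0.027,"y":-0.1,"z":0.115,"spin":-40},{"x":0.04,"y":-0.15,"z":0.115,"spin":-50},{"x":0.054,"y":-0.2,"z":0.115,"spin":-60},{"x":0.068,"y":-0.25,"z":0.115,"spin":-70},{"x":0.082,"y":-0.3,"z":0.115,"spin":-80},{"x":0.082,"y":-0.3,"z":0.115,"spin":-90},{"x":0.082,"y":-0.3,"z":0.115,"spin":-93},{"x":0.082,"y":-0.3,"z":0.09,"spin":-93},{"x":0.082,"y":-0.3,"z":0.09,"spin":-93}]' 0.05
python3 - <<'E'
from h import *
s=r.read_state(); print(s['ee_pos'],s['joint_positions'].round(2) if hasattr(s['joint_positions'],'round') else s['joint_positions'])
c=snap('side','d5'); W=cloud(c)
m=(np.hypot(W[...,0]-.588,W[...,1]+.212)<.06)&(W[...,2]>.19)&(W[...,2]<.207)
print(cv2.minAreaRect(W[m][:,:2].astype('f4')*1000))
cv2.imwrite('pics/d5b.png',cv2.resize(c['pixels'][60:260,220:420],None,fx=2.5,fy=2.5))
E
```

```text
time: 10.05
ee_pos: [0.5896, -0.2105, 0.2295]
eef_rot: [0.774, -0.633, -0.002, 0.001]
ft_force: [-0.3, -0.4, 0.4]
width: 0.0496
[ 0.58955791 -0.21048038  0.22947154] [ 0.06  0.35  0.27  1.5  -0.09  1.32 -1.03]
((590.2100219726562, -210.50613403320312), (60.102474212646484, 59.72075653076172), 62.52334213256836)
```

View pics/d5b.png

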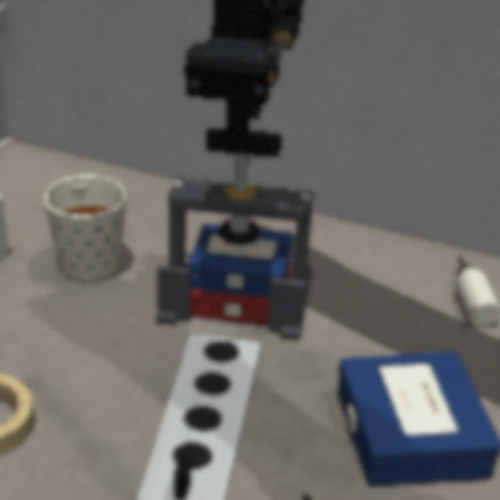

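```bash
python3 -m creep '[{"x":0,"y":0,"z":-0.02,"spin":0},{"x":0,"y":0,"z":-0.033,"spin":0},{"x":0,"y":0,"z":-0.033,"spin":0}]' 0.05
python3 -m creep '[{"x":0,"y":0,"z":0,"spin":0},{"x":0,"y":0,"z":0,"spin":0},{"x":0,"y":0,"z":0,"spin":0},{"x":0,"y":0,"z":0,"spin":0},{"x":0,"y":0,"z":0,"spin":0}]' 0 40
python3 -m creep '[{"x":0,"y":0,"z":-0.001,"spin":8},{"x":0,"y":0,"z":-0.002,"spin":16},{"x":0,"y":0,"z":-0.003,"spin":24},{"x":0,"y":0,"z":-0.003,"spin":32},{"x":0,"y":0,"z":-0.004,"spin":40},{"x":0,"y":0,"z":-0.005,"spin":48},{"x":0,"y":0,"z":-0.006,"spin":56},{"x":0,"y":0,"z":-0.007,"spin":64},{"x":0,"y":0,"z":-0.008,"spin":72},{"x":0,"y":0,"z":-0.008,"spin":80},{"x":0,"y":0,"z":-0.009,"spin":88},{"x":0,"y":0,"z":-0.01,"spin":96}]'
```

```text
time: 10.48
ee_pos: [0.5902, -0.2108, 0.198]
eef_rot: [0.774, -0.633, -0.001, 0.0]
ft_force: [0.2, 1.6, 0.9]
width: 0.0497
time: 11.1
ee_pos: [0.5909, -0.2132, 0.199]
eef_rot: [0.774, -0.633, 0.002, 0.001]
ft_force: [4.0, -8.3, -1.4]
width: 0.0139
time: 12.6
ee_pos: [0.59, -0.2128, 0.189]
eef_rot: [0.988, 0.153, -0.0, 0.001]
ft_force: [-3.0, -3.9, 3.3]
width: 0.0137
```

```bash
python3 -m creep '[{"x":0,"y":0,"z":-0.001,"spin":8},{"x":0,"y":0,"z":-0.002,"spin":16},{"x":0,"y":0,"z":-0.003,"spin":24},{"x":0,"y":0,"z":-0.003,"spin":32},{"x":0,"y":0,"z":-0.004,"spin":40},{"x":0,"y":0,"z":-0.005,"spin":48},{"x":0,"y":0,"z":-0.006,"spin":56},{"x":0,"y":0,"z":-0.007,"spin":64},{"x":0,"y":0,"z":-0.008,"spin":72},{"x":0,"y":0,"z":-0.008,"spin":78},{"x":0,"y":0,"z":-0.0085,"spin":82}]'
python3 -c "
from h import *
s=r.read_state();print(s['torque'],s['joint_positions'],s['eef_rot'])"
```

```text
time: 13.98
ee_pos: [0.5895, -0.2136, 0.1805]
eef_rot: [0.646, 0.763, -0.001, 0.0]
ft_force: [-5.3, -5.4, 3.9]
width: 0.0138
[-1.01512884  0.951802   -0.25045968] [ 0.43141495  0.38716745 -0.20252673  1.53399142  0.08360585  1.22920589
  1.95183748] [ 6.46190749e-01  7.63174665e-01 -1.34126481e-03  3.85128870e-04]
```

```bash
python3 -m creep '[{"x":0,"y":0,"z":0,"spin":4},{"x":0,"y":0,"z":-0.001,"spin":8},{"x":0,"y":0,"z":-0.001,"spin":9}]'
python3 -c "
from h import *
s=r.read_state();print(s['torque'])"
python3 -m creep '[{"x":0,"y":0,"z":0,"spin":0},{"x":0,"y":0,"z":0,"spin":0},{"x":0,"y":0,"z":0,"spin":0},{"x":0,"y":0,"z":0.04,"spin":0},{"x":0,"y":0,"z":0.09,"spin":0}]' 0.05
python3 - <<'E'
from h import *
s=r.read_state(); print(s['ee_pos'],s['eef_rot'])
for n in('scene','side'):
    c=snap(n,n+'6'); W=cloud(c); px=c['pixels'].astype(int); near=np.hypot(W[...,0]-.588,W[...,1]+.212)<.11
    for k,m in dict(knob=near&(W[...,2]>.17)&(W[...,2]<.195)&(px.max(-1)<90),box=near&(abs(W[...,2]-.068)<.006)&(px[...,0]>px[...,2]+15)).items():
        n_,l,st,_=cv2.connectedComponentsWithStats(m.astype('u1')); Q=W[l==1+st[1:,4].argmax()]
        print(n,k,len(Q),cv2.minAreaRect(Q[:,:2].astype('f4')*1000),np.percentile(Q[:,2],[50,98]))
    lids(c)
a=cv2.imread('pics/scene6.png')[90:390,130:430]; cv2.imwrite('pics/s6b.png',cv2.resize(a,None,fx=2,fy=2))
E
```

```text
time: 14.35
ee_pos: [0.5895, -0.2137, 0.1796]
eef_rot: [0.585, 0.811, -0.001, 0.0]
ft_force: [-5.7, -6.4, 3.6]
width: 0.0137
[-1.07012495  0.92601243 -0.20930588]
time: 14.98
ee_pos: [0.59, -0.2105, 0.2691]
eef_rot: [0.584, 0.812, -0.0, -0.001]
ft_force: [0.6, -0.3, 1.3]
width: 0.0486
[ 0.59002979 -0.21047879  0.26909459] [ 5.84065707e-01  8.11705385e-01 -2.32227837e-04 -1.25058608e-03]
scene knob 193 ((585.8856201171875, -211.26983642578125), (72.16654205322266, 15.461210250854492), 21.026504516601562) [0.17905237 0.18422694]
scene box 386 ((582.1132202148438, -211.2291259765625), (101.81980895996094, 87.97491455078125), 12.533576965332031) [0.06689118 0.06944104]
[340. 196.] [ 0.5954 -0.1629] size [0.098 0.043] top 0.0408 149
[382. 202.] [ 0.5195 -0.2275] size [0.011 0.031] top 0.04 62
[370. 209.] [ 0.5146 -0.1786] size [0.031 0.015] top 0.0395 85
[286. 254.] [0.5014 0.0911] size [0.009 0.025] top 0.0405 67
[217. 269.] [0.5558 0.2334] size [0.04 0.04] top 0.0365 292
[391. 276.] [ 0.3148 -0.0254] size [0.095 0.061] top 0.0389 310
[168. 286.] [0.574  0.3369] size [0.039 0.037] top 0.
[... 270 characters left out ...]
5.731616020202637), 20.753074645996094) [0.17903291 0.18534302]
side box 429 ((585.14990234375, -212.02313232421875), (101.4875259399414, 88.90225219726562), 12.047593116760254) [0.06776512 0.07013807]
[299. 177.] [ 0.5957 -0.164 ] size [0.108 0.045] top 0.0408 130
[334. 183.] [ 0.5179 -0.1778] size [0.031 0.011] top 0.0393 78
[389. 242.] [ 0.3318 -0.0234] size [0.119 0.058] top 0.0395 274
[238. 287.] [0.5578 0.233 ] size [0.04 0.04] top 0.0373 353
[532. 318.] [0.0365 0.0366] size [0.077 0.075] top 0.0402 416
[290. 311.] [0.441  0.2366] size [0.035 0.035] top 0.0313 284
[201. 322.] [0.5756 0.3364] size [0.038 0.037] top 0.0354 361
[258. 358.] [0.4449 0.3518] size [0.038 0.038] top 0.0353 447
```

View pics/s6b.png

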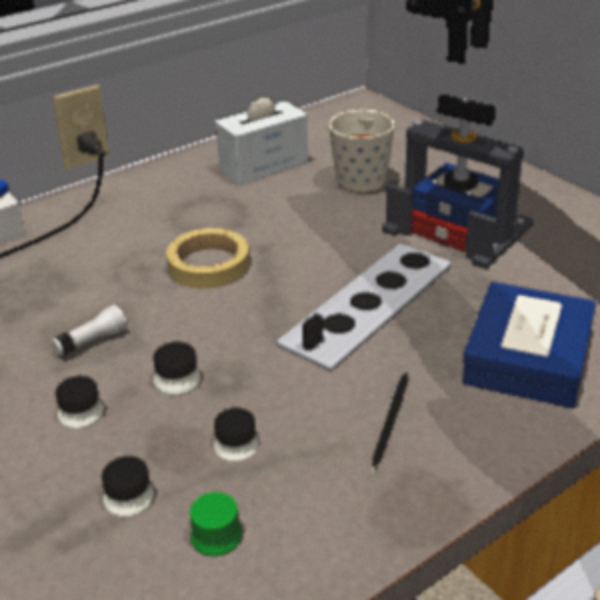

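The press is screwed to its stop (knob about -1.68 rad by the bar's direction, top down 10 mm) and the boxes are neat. The jars are unmoved at crop (176,366), (78,400), (235,432) and (126,485). The lids' tops match the given heights: c=36 mm, b=30 mm, a/d=34 mm. Now the jars.

```bash
python3 -m creep '[{"x":0,"y":0.03,"z":0,"spin":-8},{"x":-0.005,"y":0.07,"z":0,"spin":-16},{"x":-0.01,"y":0.11,"z":-0.01,"spin":-24},{"x":-0.015,"y":0.15,"z":-0.02,"spin":-32},{"x":-0.02,"y":0.19,"z":-0.04,"spin":-40},{"x":-0.025,"y":0.23,"z":-0.06,"spin":-48},{"x":-0.03,"y":0.27,"z":-0.08,"spin":-56},{"x":-0.033,"y":0.32,"z":-0.1,"spin":-64},{"x":-0.033,"y":0.36,"z":-0.13,"spin":-72},{"x":-0.033,"y":0.4,"z":-0.15,"spin":-80},{"x":-0.033,"y":0.44,"z":-0.17,"spin":-88},{"x":-0.033,"y":0.444,"z":-0.17,"spin":-94}]' 0.065
python3 - <<'E'
from h import *
s=r.read_state(); print(s['ee_pos'],s['eef_rot'])
c=snap('side','d7'); lids(c); W=cloud(c); px=c['pixels'].astype(int)
m=(abs(W[...,2]-.008)<.0035)&(np.hypot(W[...,0]-.535,W[...,1]+.01)<.14)&(px.min(-1)>95)&(px[...,2]<px[...,0]+14)
n_,l,st,_=cv2.connectedComponentsWithStats(m.astype('u1')); Q=W[l==1+st[1:,4].argmax()]; print('carrier',cv2.minAreaRect(Q[:,:2].astype('f4')*1000),len(Q))
E
```

```text
time: 16.58
ee_pos: [0.5552, 0.2369, 0.0968]
eef_rot: [0.992, 0.127, -0.002, -0.001]
ft_force: [-0.1, -1.4, -0.7]
width: 0.0647
[0.55520241 0.2368819  0.09683259] [ 9.91922203e-01  1.26835482e-01 -1.65729836e-03 -5.96761068e-04]
[290. 178.] [ 0.6312 -0.154 ] size [0.032 0.027] top 0.0405 75
[334. 183.] [ 0.5178 -0.1782] size [0.03  0.015] top 0.0405 75
[389. 242.] [ 0.3302 -0.0245] size [0.118 0.058] top 0.0402 289
[238. 286.] [0.5589 0.2319] size [0.041 0.043] top 0.0373 386
[520. 307.] [0.058  0.0299] size [0.033 0.062] top 0.0406 197
[290. 310.] [0.4418 0.2361] size [0.037 0.036] top 0.0313 295
[201. 322.] [0.5758 0.3366] size [0.038 0.038] top 0.0354 360
[259. 358.] [0.4444 0.3518] size [0.037 0.037] top 0.0353 435
carrier ((535.6560668945312, -13.855010986328125), (76.2486801147461, 252.142822265625), 15.10356616973877) 1564
```

```bash
python3 -m creep '[{"x":0,"y":0,"z":-0.035,"spin":0},{"x":0,"y":0,"z":-0.07,"spin":0},{"x":0,"y":0,"z":-0.07,"spin":0}]' 0.065
python3 -m creep '[{"x":0,"y":0,"z":0,"spin":0},{"x":0,"y":0,"z":0,"spin":0},{"x":0,"y":0,"z":0,"spin":0},{"x":0,"y":0,"z":0,"spin":0}]' 0 25
```

```text
time: 17.0
ee_pos: [0.5573, 0.2325, 0.0277]
eef_rot: [0.992, 0.127, -0.0, 0.0]
ft_force: [-0.0, 0.2, 0.7]
width: 0.0654
time: 17.5
ee_pos: [0.5577, 0.233, 0.0295]
eef_rot: [0.992, 0.126, 0.0, -0.0]
ft_force: [-0.1, -0.8, 3.0]
width: 0.0466
```

```bash
python3 -m creep '[{"x":0,"y":0,"z":0.03,"spin":0},{"x":0,"y":0,"z":0.07,"spin":0},{"x":0,"y":-0.05,"z":0.08,"spin":0},{"x":0,"y":-0.11,"z":0.08,"spin":0},{"x":0,"y":-0.17,"z":0.08,"spin":0},{"x":0.002,"y":-0.23,"z":0.08,"spin":0},{"x":0.003,"y":-0.29,"z":0.08,"spin":0},{"x":0.003,"y":-0.339,"z":0.08,"spin":0},{"x":0.003,"y":-0.339,"z":0.06,"spin":0},{"x":0.003,"y":-0.339,"z":0.03,"spin":0},{"x":0.003,"y":-0.339,"z":0.012,"spin":0},{"x":0.003,"y":-0.339,"z":0.009,"spin":0}]'
python3 -m creep '[{"x":0,"y":0,"z":0,"spin":0},{"x":0,"y":0,"z":-0.001,"spin":0}]'
```

```text
time: 19.0
ee_pos: [0.5601, -0.1058, 0.0374]
eef_rot: [0.992, 0.126, -0.001, -0.0]
ft_force: [-2.6, -0.0, 5.0]
width: 0.047
time: 19.25
ee_pos: [0.5612, -0.106, 0.038]
eef_rot: [0.992, 0.126, 0.001, 0.0]
ft_force: [0.8, -0.0, -1.1]
width: 0.0469
```

```bash
python3 -m creep '[{"x":0,"y":0,"z":0,"spin":0},{"x":0,"y":0,"z":0,"spin":0},{"x":0,"y":0,"z":0.03,"spin":0},{"x":0,"y":0,"z":0.07,"spin":0},{"x":0.002,"y":0.055,"z":0.08,"spin":0},{"x":0.004,"y":0.115,"z":0.08,"spin":0},{"x":0.006,"y":0.175,"z":0.08,"spin":0},{"x":0.008,"y":0.235,"z":0.08,"spin":0},{"x":0.01,"y":0.295,"z":0.08,"spin":0},{"x":0.012,"y":0.355,"z":0.08,"spin":0},{"x":0.015,"y":0.41,"z":0.08,"spin":0},{"x":0.0155,"y":0.442,"z":0.08,"spin":0}]' 0.066
python3 - <<'E'
from h import *
c=snap('scene','s8'); lids(c); print(r.read_state()['ee_pos']); cv2.imwrite('pics/s8b.png',cv2.resize(c['pixels'][90:390,130:430],None,fx=2,fy=2))
E
```

```text
time: 20.75
ee_pos: [0.5751, 0.3396, 0.1172]
eef_rot: [0.992, 0.128, -0.0, -0.001]
ft_force: [-0.0, -0.5, -0.5]
width: 0.0659
[336. 196.] [ 0.6024 -0.1606] size [0.088 0.038] top 0.0406 114
[370. 209.] [ 0.5157 -0.1796] size [0.032 0.014] top 0.0398 83
[336. 214.] [ 0.555  -0.1005] size [0.035 0.034] top 0.0412 84
[286. 254.] [0.5026 0.0903] size [0.008 0.024] top 0.0406 65
[390. 276.] [ 0.3151 -0.0248] size [0.096 0.06 ] top 0.0399 345
[168. 286.] [0.5755 0.3359] size [0.041 0.04 ] top 0.0344 286
[247. 301.] [0.44   0.2362] size [0.038 0.037] top 0.0305 266
[192. 328.] [0.442  0.3522] size [0.037 0.038] top 0.0347 364
[490. 392.] [0.0406 0.0558] size [0.041 0.03 ] top 0.04 160
[0.57379225 0.34362189 0.11705619]
```

View pics/s8b.png

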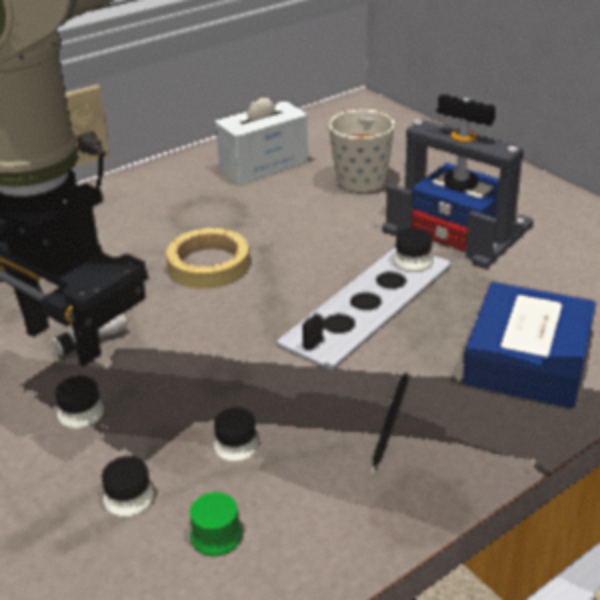

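Jar c stands on the rear spot (414,247). The next jar, at (78,400), is unmoved.

```bash
python3 -m creep '[{"x":0,"y":0,"z":-0.045,"spin":0},{"x":0,"y":0,"z":-0.088,"spin":0},{"x":0,"y":0,"z":-0.088,"spin":0}]' 0.066
python3 -m creep '[{"x":0,"y":0,"z":0,"spin":0},{"x":0,"y":0,"z":0,"spin":0},{"x":0,"y":0,"z":0,"spin":0},{"x":0,"y":0,"z":0,"spin":0}]' 0 25
```

```text
time: 21.18
ee_pos: [0.5759, 0.3357, 0.0279]
eef_rot: [0.992, 0.126, -0.0, 0.0]
ft_force: [-0.3, 0.0, -0.7]
width: 0.0658
time: 21.68
ee_pos: [0.576, 0.336, 0.0292]
eef_rot: [0.992, 0.126, 0.0, -0.0]
ft_force: [-0.1, 0.3, 0.4]
width: 0.0425
```

```bash
python3 -m creep '[{"x":0,"y":0,"z":0.03,"spin":0},{"x":0,"y":0,"z":0.08,"spin":0},{"x":-0.004,"y":-0.055,"z":0.085,"spin":0},{"x":-0.008,"y":-0.115,"z":0.085,"spin":0},{"x":-0.012,"y":-0.175,"z":0.085,"spin":0},{"x":-0.016,"y":-0.235,"z":0.085,"spin":0},{"x":-0.022,"y":-0.295,"z":0.085,"spin":0},{"x":-0.027,"y":-0.35,"z":0.085,"spin":0},{"x":-0.029,"y":-0.392,"z":0.08,"spin":0},{"x":-0.029,"y":-0.392,"z":0.06,"spin":0},{"x":-0.029,"y":-0.392,"z":0.025,"spin":0},{"x":-0.029,"y":-0.392,"z":0.01,"spin":0}]'
python3 -m creep '[{"x":0,"y":0,"z":-0.001,"spin":0},{"x":0,"y":0,"z":-0.002,"spin":0}]'
```

```text
time: 23.18
ee_pos: [0.5459, -0.056, 0.0375]
eef_rot: [0.992, 0.126, -0.001, -0.0]
ft_force: [0.4, -0.4, -1.2]
width: 0.0425
time: 23.42
ee_pos: [0.5476, -0.0559, 0.0379]
eef_rot: [0.992, 0.126, 0.001, 0.0]
ft_force: [-0.2, -0.8, -0.6]
width: 0.0437
```

```bash
python3 -m creep '[{"x":0,"y":0,"z":0,"spin":0},{"x":0,"y":0,"z":0,"spin":0},{"x":0,"y":0,"z":0.03,"spin":0},{"x":0,"y":0,"z":0.07,"spin":0},{"x":-0.018,"y":0.05,"z":0.08,"spin":0},{"x":-0.036,"y":0.1,"z":0.08,"spin":0},{"x":-0.054,"y":0.15,"z":0.08,"spin":0},{"x":-0.072,"y":0.2,"z":0.08,"spin":0},{"x":-0.09,"y":0.25,"z":0.08,"spin":0},{"x":-0.106,"y":0.292,"z":0.07,"spin":0},{"x":-0.106,"y":0.292,"z":0.06,"spin":0}]' 0.066
python3 - <<'E'
from h import *
c=snap('side','d9'); lids(c); print(r.read_state()['ee_pos']); cv2.imwrite('pics/d9b.png',cv2.resize(c['pixels'][120:400,150:430],None,fx=2,fy=2))
E
```

```text
time: 24.8
ee_pos: [0.4396, 0.2397, 0.0974]
eef_rot: [0.992, 0.129, 0.0, -0.001]
ft_force: [0.3, -0.3, 0.2]
width: 0.0658
[334. 183.] [ 0.5177 -0.1774] size [0.031 0.013] top 0.0394 76
[390. 243.] [ 0.3315 -0.0236] size [0.119 0.058] top 0.0379 222
[521. 309.] [0.0552 0.0297] size [0.039 0.066] top 0.0404 242
[290. 310.] [0.4416 0.2356] size [0.037 0.038] top 0.0313 307
[259. 358.] [0.4441 0.3522] size [0.037 0.038] top 0.0353 432
[0.43992647 0.23695064 0.09586866]
```

View pics/d9b.png

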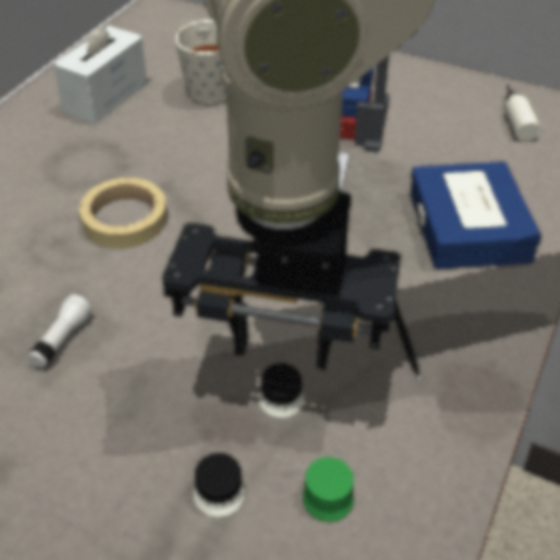

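The gripper is above jar b (281,388), and the last jar is at (218,483). The arm hides the carrier, so I'll check it after this placement.

```bash
python3 -m creep '[{"x":0,"y":0,"z":-0.035,"spin":0},{"x":0,"y":0,"z":-0.069,"spin":0},{"x":0,"y":0,"z":-0.069,"spin":0}]' 0.066
python3 -m creep '[{"x":0,"y":0,"z":0,"spin":0},{"x":0,"y":0,"z":0,"spin":0},{"x":0,"y":0,"z":0,"spin":0},{"x":0,"y":0,"z":0,"spin":0}]' 0 25
python3 - <<'E'
from h import *
c=snap('scene','s10'); lids(c)
E
```

```text
time: 25.22
ee_pos: [0.4418, 0.2347, 0.0274]
eef_rot: [0.992, 0.125, -0.0, 0.0]
ft_force: [-1.0, 0.7, 0.1]
width: 0.0658
time: 25.72
ee_pos: [0.4412, 0.2359, 0.0283]
eef_rot: [0.992, 0.126, 0.0, 0.0]
ft_force: [0.5, -0.4, 2.0]
width: 0.0392
[337. 196.] [ 0.5956 -0.1628] size [0.103 0.041] top 0.0406 121
[370. 209.] [ 0.516  -0.1795] size [0.031 0.018] top 0.0408 86
[328. 219.] [ 0.5457 -0.0757] size [0.042 0.082] top 0.0415 239
[286. 254.] [0.5041 0.0912] size [0.009 0.024] top 0.0411 70
[398. 278.] [ 0.2997 -0.0334] size [0.065 0.044] top 0.0394 252
[245. 303.] [0.4371 0.2389] size [0.061 0.03 ] top 0.0377 251
[192. 328.] [0.4429 0.3526] size [0.039 0.037] top 0.0345 362
[490. 392.] [0.0395 0.0567] size [0.042 0.03 ] top 0.0401 165
```

```bash
python3 -m creep '[{"x":0,"y":0,"z":0.03,"spin":0},{"x":0,"y":0,"z":0.08,"spin":0},{"x":0.019,"y":-0.05,"z":0.085,"spin":0},{"x":0.038,"y":-0.1,"z":0.085,"spin":0},{"x":0.057,"y":-0.15,"z":0.085,"spin":0},{"x":0.076,"y":-0.2,"z":0.085,"spin":0},{"x":0.093,"y":-0.2445,"z":0.085,"spin":0},{"x":0.093,"y":-0.2445,"z":0.06,"spin":0},{"x":0.093,"y":-0.2445,"z":0.025,"spin":0},{"x":0.093,"y":-0.2445,"z":0.01,"spin":0},{"x":0.093,"y":-0.2445,"z":0.009,"spin":0},{"x":0.093,"y":-0.2445,"z":0.008,"spin":0}]'
python3 -m creep '[{"x":0,"y":0,"z":0,"spin":0},{"x":0,"y":0,"z":0,"spin":0},{"x":0,"y":0,"z":0.03,"spin":0},{"x":0,"y":0,"z":0.07,"spin":0},{"x":-0.015,"y":0.06,"z":0.085,"spin":0},{"x":-0.03,"y":0.12,"z":0.085,"spin":0},{"x":-0.045,"y":0.18,"z":0.085,"spin":0},{"x":-0.06,"y":0.24,"z":0.085,"spin":0},{"x":-0.075,"y":0.3,"z":0.085,"spin":0},{"x":-0.09,"y":0.36,"z":0.08,"spin":0},{"x":-0.09,"y":0.36,"z":0.07,"spin":0}]' 0.066
python3 - <<'E'
from h import *
c=snap('scene','s11'); lids(c); print(r.read_state()['ee_pos']); cv2.imwrite('pics/s11b.png',cv2.resize(c['pixels'][90:390,130:430],None,fx=2,fy=2))
E
```

```text
time: 27.28
ee_pos: [0.5345, -0.0083, 0.0367]
eef_rot: [0.992, 0.126, 0.001, 0.0]
ft_force: [0.1, -0.3, -1.0]
width: 0.0393
time: 28.65
ee_pos: [0.4412, 0.3574, 0.1067]
eef_rot: [0.991, 0.13, 0.0, -0.002]
ft_force: [0.4, 0.0, -0.2]
width: 0.0657
[330. 195.] [ 0.6301 -0.1535] size [0.032 0.025] top 0.0396 74
[370. 209.] [ 0.5157 -0.1795] size [0.032 0.015] top 0.0403 81
[322. 225.] [ 0.5379 -0.0507] size [0.05 0.12] top 0.0414 419
[286. 254.] [0.5035 0.091 ] size [0.009 0.024] top 0.0413 72
[192. 328.] [0.4438 0.3518] size [0.04  0.038] top 0.0343 370
[488. 389.] [0.0435 0.0562] size [0.032 0.027] top 0.0401 129
[0.44225427 0.35355332 0.10477269]
```

View pics/s11b.png

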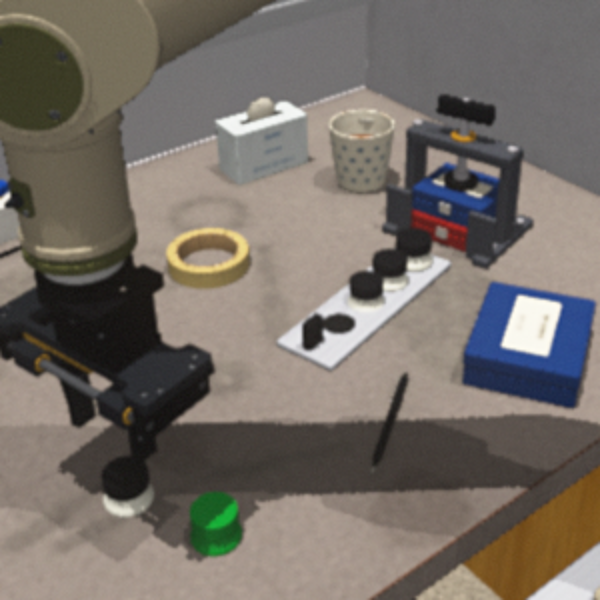

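Three jars stand on the plate at (414,247), (390,268) and (366,288), and the gripper is over the last one at (126,485).

```bash
python3 -m creep '[{"x":0,"y":0,"z":-0.04,"spin":0},{"x":0,"y":0,"z":-0.078,"spin":0},{"x":0,"y":0,"z":-0.078,"spin":0}]' 0.066
python3 -m creep '[{"x":0,"y":0,"z":0,"spin":0},{"x":0,"y":0,"z":0,"spin":0},{"x":0,"y":0,"z":0,"spin":0},{"x":0,"y":0,"z":0,"spin":0}]' 0 25
```

```text
time: 29.08
ee_pos: [0.4449, 0.3501, 0.0273]
eef_rot: [0.992, 0.125, -0.0, 0.0]
ft_force: [-0.1, 0.6, 0.4]
width: 0.0657
time: 29.58
ee_pos: [0.4443, 0.3513, 0.0283]
eef_rot: [0.992, 0.126, 0.0, 0.0]
ft_force: [0.3, -2.5, 3.0]
width: 0.0426
```

```bash
python3 -m creep '[{"x":0,"y":0,"z":0.03,"spin":0},{"x":0,"y":0,"z":0.08,"spin":0},{"x":0.013,"y":-0.053,"z":0.09,"spin":0},{"x":0.027,"y":-0.11,"z":0.09,"spin":0},{"x":0.04,"y":-0.165,"z":0.09,"spin":0},{"x":0.054,"y":-0.22,"z":0.09,"spin":0},{"x":0.067,"y":-0.27,"z":0.09,"spin":0},{"x":0.077,"y":-0.312,"z":0.085,"spin":0},{"x":0.077,"y":-0.312,"z":0.06,"spin":0},{"x":0.077,"y":-0.312,"z":0.025,"spin":0},{"x":0.077,"y":-0.312,"z":0.01,"spin":0},{"x":0.077,"y":-0.312,"z":0.008,"spin":0}]'
python3 -m creep '[{"x":0,"y":0,"z":0,"spin":0},{"x":0,"y":0,"z":0,"spin":0},{"x":0,"y":0,"z":0,"spin":0},{"x":0,"y":0,"z":0.03,"spin":0},{"x":0,"y":0,"z":0.08,"spin":0},{"x":0,"y":0.04,"z":0.12,"spin":0},{"x":0,"y":0.1,"z":0.15,"spin":0},{"x":0,"y":0.16,"z":0.18,"spin":0},{"x":0,"y":0.2,"z":0.2,"spin":0},{"x":0,"y":0.2,"z":0.2,"spin":0}]' 0.066
python3 - <<'E'
from h import *
for n in('scene','side'):
    c=snap(n,n+'12'); W=cloud(c); px=c['pixels'].max(-1)
    d=W[...,:2]-[.5357,-.0139]; e=np.array([.259,-.966]); f=np.array([.966,.259]); X=d@e; Y=d@f
    for s in(95,43,-6,-55):
        m=(abs(X-s/1e3)<.024)&(abs(Y)<.04)&(W[...,2]>.028)&(W[...,2]<.06)&(px<90)
        zt=np.percentile(W[m][:,2],90); m&=W[...,2]>zt-.005
        print(n,s,m.sum(),'x',X[m].min().round(3),X[m].max().round(3),'y',Y[m].min().round(3),Y[m].max().round(3),'top',zt.round(4))
    m=(np.hypot(W[...,0]-.588,W[...,1]+.212)<.06)&(W[...,2]>.17)&(W[...,2]<.195)&(px<90)
    print('knob',cv2.minAreaRect(W[m][:,:2].astype('f4')*1000),np.percentile(W[m][:,2],98)); lids(c)
a=cv2.imread('pics/scene12.png')[90:390,130:430]; cv2.imwrite('pics/s12b.png',cv2.resize(a,None,fx=2,fy=2))
E
```

```text
time: 31.08
ee_pos: [0.5207, 0.0397, 0.0357]
eef_rot: [0.992, 0.126, -0.001, -0.0]
ft_force: [-0.0, 0.0, -0.2]
width: 0.0438
time: 32.33
ee_pos: [0.5204, 0.2446, 0.2384]
eef_rot: [0.992, 0.129, 0.002, -0.002]
ft_force: [1.3, -0.4, -0.2]
width: 0.0659
scene 95 155 x 0.072 0.118 y -0.024 0.021 top 0.0442
scene 43 140 x 0.022 0.066 y -0.023 0.018 top 0.0425
scene -6 140 x -0.026 0.014 y -0.021 0.017 top 0.0387
scene -55 169 x -0.078 -0.035 y -0.024 0.017 top 0.0424
knob ((585.7846069335938, -211.07130432128906), (74.71334838867188, 15.773681640625), 21.043537139892578) 0.1844381250352759
[338. 196.] [ 0.5952 -0.1632] size [0.1   0.042] top 0.0403 132
[370. 209.] [ 0.516  -0.1788] size [0.032 0.015] top 0.0394 84
[315. 230.] [ 0.5315 -0.0259] size [0.065 0.172] top 0.0413 614
[286. 254.] [0.5031 0.0922] size [0.009 0.023] top 0.041 71
[391. 276.] [ 0.315  -0.0245] size [0.095 0.06 ] top 0.0397 348
[490. 392.] [0.0383 0.0575] size [0.043 0.03 ] top 0.0399 165
side 95 143 x 0.074 0.118 y -0.021 0.014 top 0.0452
side 43 137 x 0.022 0.067 y -0.019 0.017 top 0.0432
side -6 150 x -0.025 0.018 y -0.018 0.018 top 0.0394
side -55 182 x -0.077 -0.035 y -0.02 0.017 top 0.0431
knob ((589.4111328125, -211.42959594726562), (73.36610412597656, 19.399738311767578), 18.880107879638672) 0.18553060718286093
[334. 183.] [ 0.5174 -0.1777] size [0.032 0.01 ] top 0.0403 73
[301. 218.] [ 0.5353 -0.022 ] size [0.066 0.162] top 0.0415 508
[390. 242.] [ 0.3285 -0.0246] size [0.116 0.059] top 0.0404 289
[520. 307.] [0.0578 0.0292] size [0.034 0.066] top 0.0397 200
```

View pics/s12b.png

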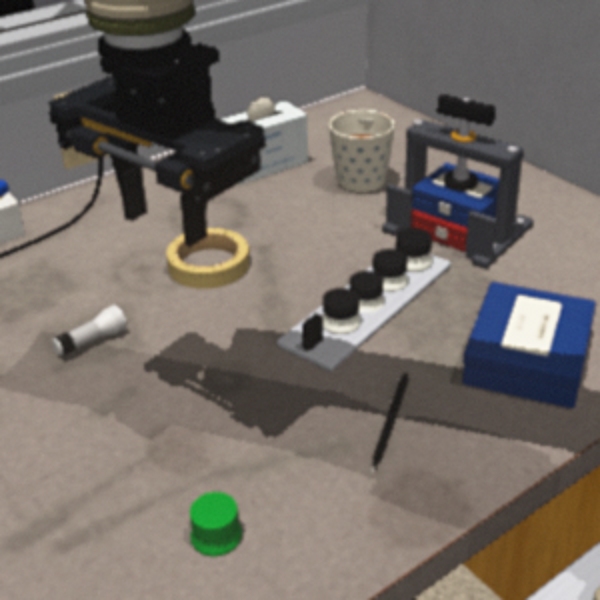

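All four jars stand upright on the plate at (414,247), (390,268), (366,288) and (341,309), with lid tops 8 mm up and centres within 3 mm of the middle line. The knob is at its stop, and the tape and torch have not moved.

```bash
python3 -c "
from bench import r
print(r.close_job())"
```

```text
the job is handed in; nothing more can be done
None
```

The job is handed in, at about 32 s of the 210 s allowed. It reports no verdict.

**What I did:** I turned the knob clockwise to about 1.5–1.65 rad to loosen the press. I then drew the carrier about 125 mm out by its lug, to about x = -0.206 m from the press. After screwing the press back down to its stop, I stood all four jars on the carrier. The green jar and the large blue box were left alone.

**Last checks, from the scene and side cameras:**
- **Jars:** all four are upright, with lid tops at about 44, 42.5, 39 and 42.5 mm, as expected on an 8 mm plate. Their centres are within about 4 mm of the middle line.
- **Press:** the knob is at about -1.65 rad by the bar's direction, and its top is down 10 mm.
- **Boxes:** the stack looked neat. The upper box measured 4–7 mm from the press axis just after screwing down, with its top at about 68 mm.
- **Tape roll and torch:** by eye they have not moved.

**Not measured:** I could not read the pad force directly, so I inferred it from the knob angle. The two cameras disagreed by 2–4 mm in x, within their calibration. One move was refused for a format error before anything had moved.

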